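Refit the centrifuge rotor and spin it by hand

TASK

The swing-out rotor of the blood-tube centrifuge has been off for cleaning. Take it by its black knob, lower it onto the drive spindle, feel it fully home over the drive key without forcing it, and let go; then push one of its arms with a fingertip so that it keeps turning by itself for a second or more, to check that it runs freely and nothing rubs, and leave it standing still in its place. Do not knock it, and do not disturb the tube rack or the two buckets.

Things in the scene. Friction and masses are not known exactly. Their poses are not given: they have to be found in the camera images.
- rotor: Loose swing-out rotor head, grey metal, black knob on top, about 0.85 kg, upright on the bench at first. Origin: centre of its underside, z up its axis. Hub 54 mm across, z 0 to 36 mm. Underside: blind bore 18.4 mm across (36 mm deep, wider inside) crossed by two slots 9.2 mm wide and 8 mm deep, along x and y (under the arms): the drive key must enter either slot.
- knob (a point): Grip point, on the rotor's axis 58 mm above its underside: mid-height of the upright black cylindrical knob, 32 mm across, 36 to 74 mm above the underside. Only the hub and arms lie below it.
- push_side (a point): On one rotor arm's centre line, 60 mm out along the rotor's +x, 24 mm above its underside. Four like arms at 90 degrees (+x, +y, -x, -y), 24 mm wide, 16 to 32 mm above the underside; each ends in a crosshead 78 to 94 mm from the axis, 36 mm wide, with a 10 mm pin on either side, 13 to 35 mm above the underside. An arm's flat side inside the crosshead is where to push to spin it; mind the next arm coming round.
- centrifuge: White bench centrifuge, fixed, 340 x 400 mm. Origin: at bench level on its chamber's axis, z up. Deck 215 mm high (gasket rim 219); round steel chamber open above, 270 mm across, floor 66 mm above the bench. Blue panel 190 mm to its -x; lid standing open from 200 mm to its +x, 590 mm high; sides at y +-170 mm.
- drive_seat (a point): On the spindle's upright axis, at the top of its flange (58 mm across), 150 mm above the bench: the home place of the rotor's underside. The spindle turns endlessly with a light drag, 0.007 N m, and is sprung on rubber: it sinks 1 mm per 8 N, so about 1 mm under the rotor. Spun to 3 rad/s by a push, the seated rotor coasts a second or so and stops.
- shaft_end (a point): Tip of the spindle's steel shaft, 34 mm above the drive seat: 17 mm thick, tapering over the last 14 mm to 6 mm at the tip.
- drive_key (a point): Centre of the square cross key through the shaft, just above the seat: 6 mm thick, 34 mm long, its top 6 mm above the seat; its angle is not measured and differs each time. A rotor lying on it stands 6 mm high, not home. It is greased: pressed by under 4 N and turned slowly, the rotor slides on it and drops in (at most 90 degrees of turn, about 0.15 rad of play); pressed harder, it may drag the spindle along.
- tube_rack: Bystander: white foam rack, 104 x 202 mm, with purple- and yellow-capped blood tubes up to 110 mm high. Origin: centre of its underside, long side along its y.
- bucket_a: Bystander: blue rotor bucket with a green insert, upright, 56 mm across (70 mm over its two ears), 70 mm high. Origin: centre of its underside.
- bucket_b: Bystander: the other bucket, same shape and size. Origin: centre of its underside.
Not all that is in view belongs to the job. Several things have the shape of the rotor; the one meant has the colours described above.

How it is judged:
By the outcome, as a careful person would: the job done as asked, in the order asked, and still so for the second after the job is handed in, with the robot touching nothing.
It also fails if it takes over 72 s, if anything falls off the work surface, if the arm or the gripper's body presses on something with over 40 N, if the wrist force passes 120 N, or if a joint passes its speed limit or range.

ROBOT

A 6-joint arm with a two-finger parallel gripper is mounted at the origin on the work surface. World frame = base frame: x ahead of the robot, y to its left, z up, the work surface at z = 0. Lengths are in m, angles in rad, forces in N, time in s.
With the tool pointing down it reaches from about 0.375 to 0.9 m from the base axis. Payload 3.1 kg.
Tool frame: the origin (TCP) lies at the very end of the fingers, on their centre line; the grasp point (between the pads) lies 19 mm behind it (manip.hold_point_z is the distance from the TCP to the grasp point, in m); y points along the fingers, z is the direction in which the jaws open and shut, and the axes are right-handed (so a half turn about y gives the same grasp; the last joint's range is limited). The gripper opens to 85 mm and grips with 20 to 120 N. Pads are 22 mm wide; open, the fingers measure 114 mm over their backs; the gripper's body (76 mm by 85 mm) begins 54 mm behind the grasp point. The pads swing forward as they close: fully open they stand 13 mm farther back than shut.
Start: joints at [-1.462, 0.527, 1.433, -0, 1.181, -0.178], TCP at [0.177, -0.599, 0.206] pointing down, gripper open.
Joint ranges: [-3.08, 3.08], [-0.75, 2.2], [0.22, 2.44], [-1.43, 4.57], [0, 2.65], [-2.85, 2.85]. Speed limits (rad/s): [2.79, 2.79, 3.14, 3.14, 3.14, 3.14].

INTERFACE

Orientations are given as a unit quaternion [x, y, z, w].
In Python, from station import manip, eyes, workorder gives the robot as it stands. The module is installed in compiled form; this text tells all that it offers.
- The arm moves only by the shell command python3 -m jog 'ROWS' [OPENING] [FORCE]. ROWS is JSON, a list of rows, each a list of 2 entries, a list of its own where there are three numbers: the shift along the tool's x, y, z in cm, then the turn about the tool's y in rad. A call has 1 to 20 rows; each row is the pose to reach, as a shift and turn from the pose commanded when the call began, along the tool's axes at that moment; what a row does not reach only later rows make up. A row lasts 1/12 s, in which the tool goes at most 41.7 mm and 7.16 degrees, less where a joint would pass 70% of its speed; a pose out of reach is approached as far as the arm can. A call with a gripper value outside its range is refused whole. OPENING is the finger opening in cm, from 0 to 8.54, set as the call begins (- or left out, the last holds). The fingers move at their own pace and stop on an object; FORCE is the grip in N (left out, the last holds). Time passes only in rows, so rows that repeat a pose let the fingers close. It gives the time, the measured TCP pose, the force and the opening at its end, in the units of the state.
- manip.sense(): the state, without advancing time (a new reading comes with each control period).
- eyes.snapshot(name): name is "scene" or "side" or "wrist"; returns a dict with "frame" (400x640x3 uint8, red, green, blue), "vfov" (degrees; the focal length in pixels is half the picture's height over the tangent of half this angle, whatever the lens; pixels are square), "cx", "cy" (the principal point, pixels), "rvec" (rotation vector, rad) and "tvec" (3), from world to camera coordinates, as OpenCV has them. Camera axes: x right, y down, z forward; pixel columns grow to the right and rows downward; lengths in m; the calibration is good to about 2 mm. A picture is of the moment at which its call begins. There is no depth.
- workorder.sign_off(): hands the job in, once; it reports no verdict.
The state is a dict: "t": time; "q": joint angles; "qd": joint speeds; "tau": joint torques, N m; "tcp_pos": TCP position; "tool_rot": TCP orientation; "force": force on the tool from outside, world axes, zero at the start; "ft_torque": the same for the moment, N m; "finger_gap": opening from 0.0 (shut) to 1.0 (fully open).
Only numpy, scipy, OpenCV 4.12 (cv2) and the standard library are available. Lean on these libraries where they do the work, as an engineer would, in place of code of your own. Each camera call takes 0.05 s, during which the arm holds its last target. There are 200 camera calls.

## Working session

There is one attempt and no reset: what is moved stays moved. The work goes in short steps, Python scripts to look and compute and a shell command to move; the robot and the scene stay as the last step left them, time stands still between calls to the robot, and variables do not carry over. Pictures are saved under pics/ and viewed, about 8 in all and at most 12, crops included, and the job is handed in when it is done.

```bash
mkdir -p pics
cat > h.py <<'E'
import numpy as np, cv2
from scipy.spatial.transform import Rotation as R
from station import manip, eyes, workorder
def snap(n,f=None):
    s=eyes.snapshot(n)
    if f: cv2.imwrite('pics/'+f,s['frame'][:,:,::-1])
    return s
def cam(s):
    f=200/np.tan(np.radians(s['vfov'])/2)
    K=np.array([[f,0,s['cx']],[0,f,s['cy']],[0,0,1]]);Rm=cv2.Rodrigues(np.array(s['rvec'],float))[0]
    return K,Rm,np.array(s['tvec'],float).ravel()
def ray(s,u,v):
    K,Rm,t=cam(s);d=Rm.T@np.linalg.solve(K,[u,v,1.]);return -Rm.T@t,d/np.linalg.norm(d)
def onz(s,u,v,z):
    c,d=ray(s,u,v);return c+d*(z-c[2])/d[2]
def proj(s,p):
    K,Rm,t=cam(s);q=K@(Rm@np.asarray(p,float)+t);return q[:2]/q[2]
def tri(rs):
    A=0;b=0
    for c,d in rs:
        P=np.eye(3)-np.outer(d,d);A=A+P;b=b+P@c
    return np.linalg.solve(A,b)
def totool(p):
    """world displacement target TCP p -> tool-axes shift in cm"""
    st=manip.sense();return R.from_quat(st['tool_rot']).inv().apply(np.array(p)-st['tcp_pos'])*100
E
python3 - <<'E'
from h import *
st=manip.sense();print(st);print(R.from_quat(st['tool_rot']).as_matrix().round(3),manip.hold_point_z)
for n in("scene","side","wrist"):
    s=snap(n,n+'0.png');c,d=ray(s,320,200);print(n,s['vfov'],s['cx'],s['cy'],c,d)
E
```

```text
{'t': 0.0, 'q': array([-1.46149930e+00,  5.28468256e-01,  1.43390522e+00,  1.33431472e-05,
        1.18138132e+00, -1.78499777e-01]), 'qd': array([ 0.00176065, -0.00136593, -0.00065484, -0.00079015,  0.0004874 ,
       -0.00030773]), 'tau': array([-9.24420237e-04, -4.42359102e+01, -1.78027207e+01, -4.00850140e-04,
        8.36447318e-03, -2.64303779e-07]), 'tcp_pos': array([ 0.17734764, -0.59851215,  0.20513146]), 'tool_rot': array([-0.1013681 ,  0.70056214, -0.69903449,  0.10142971]), 'force': array([ 0.53782769, -0.6481582 ,  0.32394011]), 'ft_torque': array([-0.05571335,  0.01259524, -0.00776858]), 'finger_gap': 1.0002581637649741}
[[-0.959 -0.     0.284]
 [-0.284  0.002 -0.959]
 [-0.    -1.    -0.002]] 0.0187
scene 51.40453176226583 318.7978911131297 199.61898237583404 [ 1.32202129 -0.40344389  0.93472177] [-0.74625308  0.14655084 -0.64932981]
side 49.41781557640219 327.62926634953425 200.60325041185226 [0.79202972 0.4525072  0.84944003] [-0.32286739 -0.65831186 -0.67998686]
wrist 63.9628926241803 318.3828920813335 204.66117416469928 [ 0.25104357 -0.57780079  0.37273251] [-0.26857315 -0.08160836 -0.95979609]
```

View pics/scene0.png

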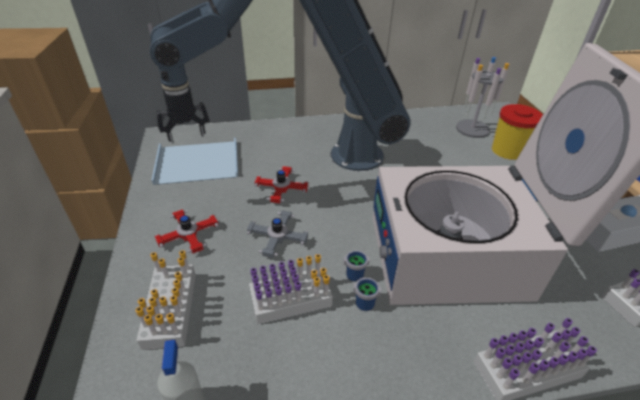

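View pics/side0.png

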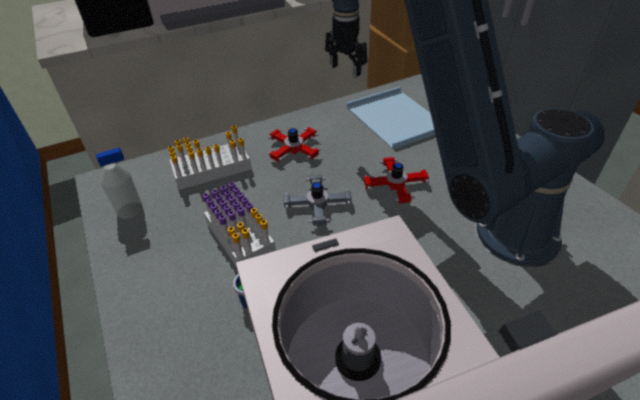

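The scene view shows three rotor-shaped things: red at scene (186,228), red at (281,180) and grey at (278,230). In the side view the grey one is at (317,195). By the description I choose the grey one. The shaft is at scene (452,218) and side (360,335). Next I check the choice in a close crop and measure.

Run:
```python
from h import *
a=cv2.imread('pics/scene0.png');b=cv2.imread('pics/side0.png')
r=lambda im,x,y,w,h,k:cv2.resize(im[y:y+h,x:x+w],None,fx=k,fy=k,interpolation=cv2.INTER_CUBIC)
top=np.hstack([r(a,238,195,80,60,5),r(b,277,165,80,60,5)])
bot=np.hstack([r(a,400,170,133,100,3)[:300,:399],r(b,295,300,133,100,3)[:300,:399]])
bot=cv2.resize(bot,(800,300));cv2.imwrite('pics/crop1.png',np.vstack([top,bot]))
ss=[eyes.snapshot('scene'),eyes.snapshot('side')]
print(tri([ray(ss[0],278,227),ray(ss[1],317.5,187)]),tri([ray(ss[0],452,216),ray(ss[1],360,330)]))
```

```text
[ 0.4062276  -0.35526265  0.0579628 ] [0.55993445 0.11856527 0.16285229]
```

View pics/crop1.png

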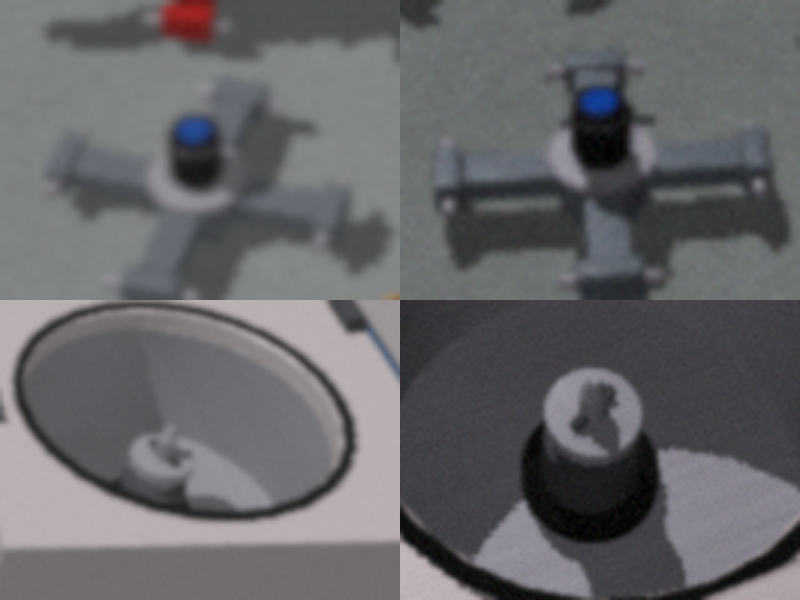

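The crop confirms the pick: grey rotor with a black knob and blue cap. The cap is at scene (277,221) and side (317,185). The spindle tip is at scene (456,213) and side (361,328), and the flange centre is at scene (453,223) and side (359,337).

Run:
```python
from h import *
ss=[eyes.snapshot('scene'),eyes.snapshot('side')]
print('cap',onz(ss[0],277,221,.074),onz(ss[1],317,185.4,.074))
print('tip',onz(ss[0],456,212.7,.184),onz(ss[1],361.7,328,.184))
print('flange',onz(ss[0],453.3,222.7,.15),onz(ss[1],359,337.3,.15))
def px(u,v): return 277+(u-400)/5,165+v/5
l=onz(ss[1],*px(447,170),.03);r=onz(ss[1],*px(757,160),.03);t=onz(ss[1],*px(597,65),.03);print('arm ang',np.degrees(np.arctan2(*(r-l)[1::-1])),l,r,t)
# rim: black ellipse
for s,c in((ss[0],(460,206)),(ss[1],(362,320))):
    m=(s['frame'].max(2)<45).astype(np.uint8)
    n,lab,stt,cen=cv2.connectedComponentsWithStats(m,connectivity=8)
    for i in range(1,n):
        x,y,w,h,a=stt[i]
        if w>90 and x<c[0]<x+w and y<c[1]<y+h:
            v,u=np.nonzero(lab==i);P=np.array([onz(s,p,q,.219)[:2] for p,q in zip(u,v)])
            ctr=cv2.minEnclosingCircle(P.astype(np.float32));A=np.c_[2*P,np.ones(len(P))];k=np.linalg.lstsq(A,(P**2).sum(1),rcond=None)[0]
            print('rim',stt[i],ctr,k[:2],np.sqrt(k[2]+k[:2]@k[:2]))
print(totool([.406,-.355,.16]))
```

```text
cap [ 0.40821154 -0.35406424  0.074     ] [ 0.40378594 -0.35396597  0.074     ]
tip [0.56897587 0.12044437 0.184     ] [0.5633964  0.12761444 0.184     ]
flange [0.57236286 0.11934644 0.15      ] [0.56550161 0.1242857  0.15      ]
arm ang 153.17456003419156 [ 0.48250769 -0.39060921  0.03      ] [ 0.3282916  -0.31262309  0.03      ] [ 0.36804494 -0.42997879  0.03      ]
rim [ 273  249  177  151 1998] ((0.565875232219696, 0.12421119213104248), 0.1458832323551178) [0.56552767 0.12415176] 0.14112786777311634
[-28.8489189    4.59840413 -16.91610418]
```

```bash
python3 -m jog '[[[0,-9.5,0],0],[[0,-9.5,0],0],[[0,-9.5,0],0],[[-52.8,-9.5,-58.2],0],[[-52.8,-9.5,-58.2],0],[[-52.8,-9.5,-58.2],0],[[-52.8,-9.5,-58.2],0],[[-52.8,-9.5,-58.2],0],[[-52.8,-9.5,-58.2],0],[[-52.8,-9.5,-58.2],0],[[-52.8,-9.5,-58.2],0],[[-52.8,-9.5,-58.2],0],[[-52.8,-9.5,-58.2],0],[[-52.8,-9.5,-58.2],0],[[-52.8,-9.5,-58.2],0],[[-52.8,-9.5,-58.2],0],[[-52.8,-9.5,-58.2],0],[[-52.8,-9.5,-58.2],0],[[-52.8,-9.5,-58.2],0],[[-52.8,-9.5,-58.2],0]]'
python3 -m jog '[[[-10,0,-11],0],[[-10,0,-11],0],[[-10,0,-11],0],[[-10,0,-11],0],[[-10,0,-11],0]]'
python3 - <<'E'
from h import *
s=snap('wrist','w1.png');print(manip.sense()['q'],manip.sense()['tcp_pos'],proj(s,[.566,.123,.184]),proj(s,[.566,.123,.15]))
E
```

```text
t: 2.02
tcp_pos: [0.4853, 0.041, 0.3014]
tool_rot: [0.101, -0.7, 0.7, -0.102]
force: [1.0, 0.4, 0.1]
finger_gap: 1.002
t: 2.43
tcp_pos: [0.5513, 0.1772, 0.3008]
tool_rot: [-0.102, 0.7, -0.699, 0.104]
force: [0.2, -0.7, -0.4]
finger_gap: 0.999
[1.14363504e-01 3.67124455e-01 1.43390589e+00 1.05637453e-05
 1.34064167e+00 1.39335621e+00] [0.54998633 0.17490722 0.30064035] [379.28915641 195.02988826] [373.32371053 186.24622569]
```

View pics/w1.png

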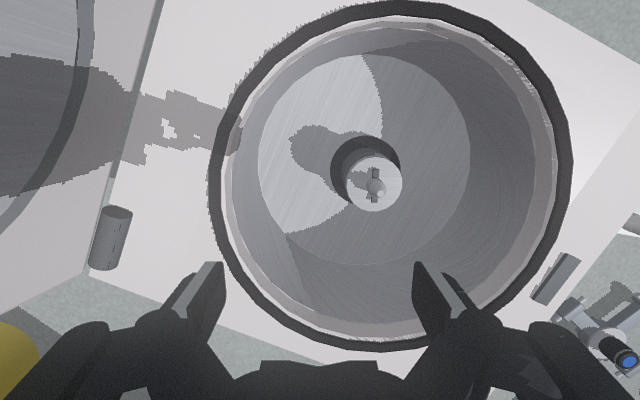

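The wrist view shows the chamber with the flange at about (374,184), the tip at about (378,191) and the key running almost vertically in the image. I'll crop it to get the key angle.

Run:
```python
import cv2
a=cv2.imread('pics/w1.png')[145:220,335:415];cv2.imwrite('pics/w1c.png',cv2.resize(a,None,fx=8,fy=8,interpolation=cv2.INTER_CUBIC))
```

```text
(no output)
```

View pics/w1c.png

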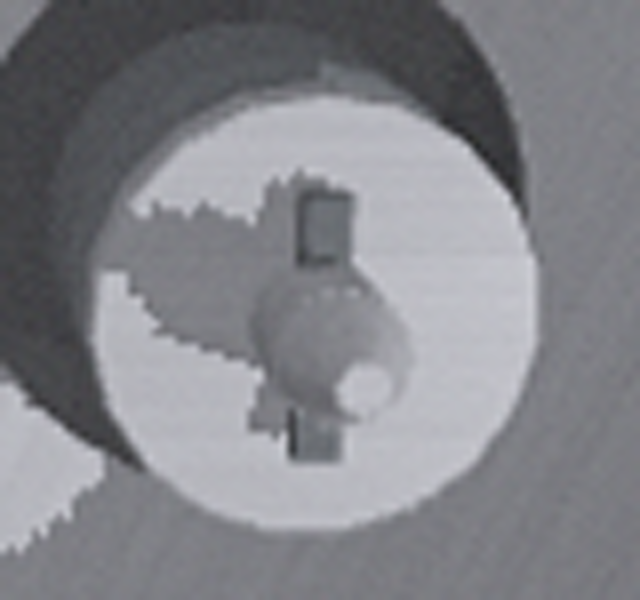

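Run:
```python
from h import *
s=snap('wrist');g=lambda u,v,z:onz(s,335+(u+.5)/8-.5,145+(v+.5)/8-.5,z)
print('flange',g(315,313,.15),'tip',g(366,388,.184))
a=g(329,190,.156);b=g(321,462,.156);d=a-b;print('key',a,b,np.linalg.norm(d),np.degrees(np.arctan2(d[1],d[0])),(a+b)/2)
# cap blue in wrist view
f=s['frame'].astype(int);m=((f[:,:,2]-f[:,:,0]>60)&(np.arange(640)[None]>500)&(np.arange(400)[:,None]>300))
v,u=np.nonzero(m);print('cap',u.mean(),v.mean(),onz(s,u.mean(),v.mean(),.074))
```

```text
flange [0.56707452 0.12064084 0.15      ] tip [0.56646924 0.1201532  0.184     ]
key [0.58329007 0.1256416  0.156     ] [0.55002693 0.11480042 0.156     ] 0.03498524759385113 18.051920633645846 [0.5666585  0.12022101 0.156     ]
cap 627.6416666666667 359.1666666666667 [ 0.40723754 -0.35600921  0.074     ]
```

```bash
python3 -m jog '[[[28.9,0,46.7],0],[[28.9,0,46.7],0],[[28.9,0,46.7],0],[[28.9,0,46.7],0],[[28.9,0,46.7],0],[[28.9,0,46.7],0],[[28.9,0,46.7],0],[[28.9,0,46.7],0],[[28.9,0,46.7],0],[[28.9,0,46.7],0],[[28.9,0,46.7],0],[[28.9,0,46.7],0],[[28.9,0,46.7],0],[[28.9,0,46.7],0],[[28.9,10,46.7],0],[[28.9,10,46.7],0],[[28.9,10,46.7],0],[[28.9,10,46.7],0]]'
python3 - <<'E'
from h import *
s=snap('wrist','w2.png');st=manip.sense();print(st['q'],st['tcp_pos'],R.from_quat(st['tool_rot']).as_matrix().round(3))
f=s['frame'].astype(int);m=(f[:,:,2]-f[:,:,0]>60).astype(np.uint8)
n,l,q,c=cv2.connectedComponentsWithStats(m)
for i in range(1,n):
    if q[i][4]>50: p=onz(s,*c[i],.074);print(q[i],c[i],p,totool([p[0],p[1],.041]))
E
```

```text
t: 4.03
tcp_pos: [0.4011, -0.3543, 0.1969]
tool_rot: [-0.103, 0.703, -0.696, 0.099]
force: [-0.1, 0.6, -0.2]
finger_gap: 1.001
[-9.31656621e-01  4.20881982e-01  1.65537089e+00 -2.75562334e-04
  1.07098806e+00  3.53206095e-01] [ 0.40272307 -0.35591828  0.19949371] [[-0.959 -0.004  0.282]
 [-0.282  0.004 -0.959]
 [ 0.002 -1.    -0.005]]
[313 175  21  21 359] [322.98607242 185.11142061] [ 0.407311   -0.35592068  0.074     ] [-0.47463075 15.84748176  0.21236104]
[550 298  20  17 259] [559.34749035 306.28571429] [ 0.35274086 -0.62944479  0.074     ] [12.47904711 15.74687556 24.91307961]
[226 366  14  14 120] [233.01666667 371.68333333] [ 0.16883043 -0.32003303  0.074     ] [21.39148194 15.94821114 -9.95975803]
```

View pics/w2.png

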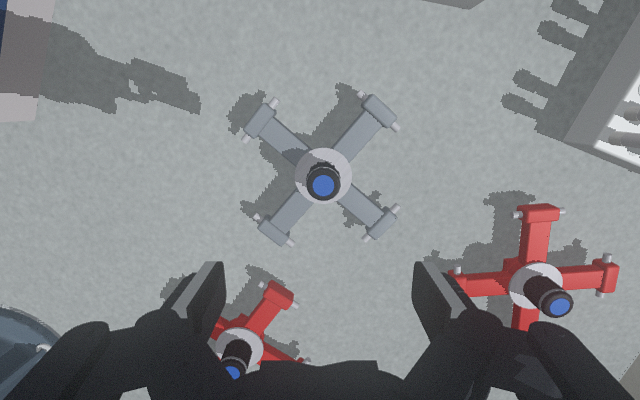

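The target rotor's cap is at pixel (323,185), between the pads, and the red rotors are at (238,350) and (536,285). I'll go down over the knob and grip it.

```bash
python3 - <<'E'
from h import *
s=snap('wrist')
for a,b in(((378,108),(276,228)),((382,224),(260,120))):
    p,q=onz(s,*a,.032),onz(s,*b,.032);d=p-q;print(np.degrees(np.arctan2(d[1],d[0])),(p+q)/2,np.linalg.norm(d))
E
python3 -m jog '[[[-0.5,6,0.2],0],[[-0.5,6,0.2],0],[[-0.5,12,0.2],0],[[-0.5,12,0.2],0],[[-0.5,14,0.2],0],[[-0.5,15,0.2],0],[[-0.5,15.9,0.2],0],[[-0.5,15.9,0.2],0],[[-0.5,15.9,0.2],0]]'
python3 -m jog '[[[0,0,0],0],[[0,0,0],0],[[0,0,0],0],[[0,0,0],0],[[0,0,0],0],[[0,0,0],0],[[0,0,0],0],[[0,0,0],0],[[0,0,0],0],[[0,0,0],0]]' 2.4 60
```

```text
-23.377987998332305 [ 0.41359812 -0.35838857  0.032     ] 0.16752773969974932
-114.40063796273104 [ 0.41040088 -0.35915988  0.032     ] 0.1716624452472385
t: 4.88
tcp_pos: [0.411, -0.3585, 0.0432]
tool_rot: [0.101, -0.699, 0.7, -0.102]
force: [-0.4, -0.1, 0.1]
finger_gap: 0.998
t: 5.72
tcp_pos: [0.41, -0.3567, 0.0429]
tool_rot: [-0.102, 0.7, -0.699, 0.101]
force: [-1.3, 2.4, 6.5]
finger_gap: 0.334
```

```bash
python3 -m jog '[[[0,-0.3,0],0],[[0,-1,0],0],[[0,-2.5,0],0],[[0,-5,0],0],[[0,-8,0],0],[[0,-11,0],0],[[0,-14,0],0],[[0,-17,0],0],[[0,-20,0],0],[[0,-22.5,0],0],[[0,-24,0],0],[[0,-24.5,0],0],[[0,-24.5,0],0],[[0,-24.5,0],0],[[0,-24.5,0],0]]'
python3 - <<'E'
from h import *
st=manip.sense();s=snap('wrist','w3.png');print(st)
f=s['frame'].astype(int);m=(f[:,:,2]-f[:,:,0]>60).astype(np.uint8)
n,l,q,c=cv2.connectedComponentsWithStats(m)
for i in range(1,n):
    if q[i][4]>50: p=onz(s,*c[i],st['tcp_pos'][2]-.043+.074);print(q[i],c[i],p,totool(p))
print(totool([.5667,.1204,.288]))
E
```

```text
t: 6.97
tcp_pos: [0.4092, -0.3562, 0.2848]
tool_rot: [-0.102, 0.701, -0.698, 0.1]
force: [0.2, 0.0, -8.8]
finger_gap: 0.331
{'t': 6.9667, 'q': array([-9.22286279e-01,  3.31628734e-01,  1.53544090e+00, -4.15307934e-05,
        1.27989278e+00,  3.60783534e-01]), 'qd': array([-0.00103161,  0.00370704, -0.004613  , -0.0024042 , -0.00058138,
       -0.00100534]), 'tau': array([ 3.04052210e-02, -4.14851618e+01, -2.24589014e+01, -1.47799216e-02,
        1.88933091e-04, -1.65645820e-04]), 'tcp_pos': array([ 0.40920077, -0.35619149,  0.28477775]), 'tool_rot': array([-0.10231021,  0.70145394, -0.69814385,  0.10044977]), 'force': array([ 0.24431373,  0.04379251, -8.7506189 ]), 'ft_torque': array([ 0.02522567, -0.03172776, -0.00708474]), 'finger_gap': 0.3314530546024193}
[ 38   0  21  26 205] [45.98536585 11.71219512] [ 0.48629966 -0.22693456  0.31577775] [-11.04603612  -3.06620294 -10.24034203]
[ 298  261   42   38 1254] [318.66108453 279.65869219] [ 0.40637448 -0.35781641  0.31577775] [ 0.3322905  -3.09432748  0.04138077]
[499 265  15  13 163] [505.85889571 271.00613497] [ 0.43630161 -0.4415728   0.31577775] [-0.16034414 -3.13759468  8.92187109]
[-28.61800012  -0.172777   -41.25042585]
```

View pics/w3.png

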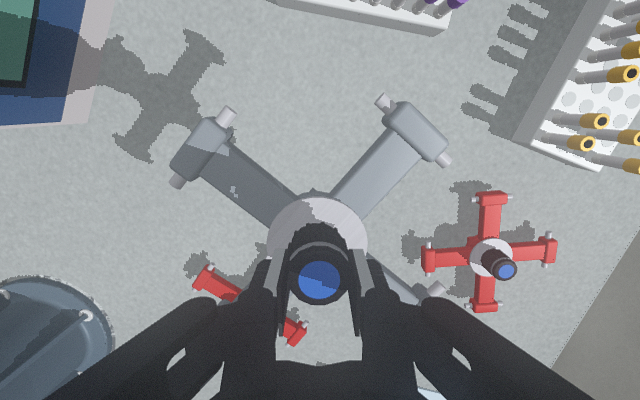

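The rotor hangs level in the grip, with the cap at (319,280), the hub circle at about (317.5,246) and the crossheads at (200,147) and (417,132). I'll work out its axis offset and arm angle.

Run:
```python
from h import *
s=snap('wrist');z=.2848-.043
print('hub',h:=onz(s,317.5,246,z+.036),totool(h),proj(s,h+[.027,0,0]),np.linalg.norm(onz(s,267,246,z+.036)-onz(s,368,246,z+.036)))
for p in((200,147),(417,132)):
    q=onz(s,*p,z+.032);d=q-h;e=q-[.4064,-.3578,0];print(np.degrees(np.arctan2(d[1],d[0])),np.hypot(*d[:2]),np.degrees(np.arctan2(e[1],e[0])),np.hypot(*e[:2]))
```

```text
hub [ 0.40646984 -0.35709178  0.2778    ] [ 0.30721984  0.72717148 -0.03625708] [330.89399434 204.37680872] 0.05998661873031267
64.84774538200722 0.08697411811722683 65.0031975379843 0.0876451934651074
-22.915394617558615 0.08531236658483113 -22.457902942265292 0.08510364618486557
```

```bash
python3 -m jog '[[[-0.6,0,-0.8],-0.015],[[-1.7,0,-2.5],-0.044],[[-3.5,0,-5],-0.088],[[-5.5,0,-7.9],-0.14],[[-7.5,0,-10.8],-0.19],[[-9.5,0,-13.7],-0.24],[[-11.5,0,-16.6],-0.29],[[-13.5,0,-19.5],-0.345],[[-15.6,0,-22.4],-0.396],[[-17.6,0,-25.3],-0.447],[[-19.6,0,-28.2],-0.5],[[-21.6,0,-31.1],-0.55],[[-23.6,0,-34],-0.6],[[-25.4,0,-36.5],-0.645],[[-26.8,0,-38.6],-0.68],[[-28,0,-40.2],-0.71],[[-28.8,0,-41.45],-0.733],[[-28.8,0,-41.45],-0.733],[[-28.8,0,-41.45],-0.733],[[-28.8,0,-41.45],-0.733]]'
python3 - <<'E'
from h import *
st=manip.sense();M=R.from_quat(st['tool_rot']).as_matrix();print(st['q'],st['tcp_pos'],st['force'],st['ft_torque'],M.round(3),np.degrees(np.arctan2(M[1,0],M[0,0])))
print('axis',st['tcp_pos']+.003*M[:,0],totool([.5667,.1204,0])-[.3,0,0])
sc=snap('scene');sd=snap('side')
cv2.imwrite('pics/c4.png',np.hstack([cv2.resize(s['frame'][:,:,::-1][y:y+150,x:x+133],None,fx=3,fy=3,interpolation=3) for s,x,y in((sc,390,120),(sd,290,220))]))
E
```

```text
t: 8.73
tcp_pos: [0.5678, 0.1214, 0.2863]
tool_rot: [-0.347, 0.617, -0.617, 0.345]
force: [-1.3, -0.3, -9.4]
finger_gap: 0.332
[ 1.89292268e-02  3.86181167e-01  1.44373902e+00 -1.22193473e-03
  1.31427634e+00  5.68551604e-01] [0.56782501 0.12138912 0.28634006] [-1.34036198 -0.25648442 -9.4159299 ] [-0.10166662  0.04718194 -0.01893788] [[-0.522 -0.003  0.853]
 [-0.853 -0.001 -0.522]
 [ 0.002 -1.    -0.002]] -121.4730842375531
axis [0.56625872 0.11883047 0.28634725] [-2.25549692e-01  2.86343012e+01  3.16951207e-04]
```

View pics/c4.png

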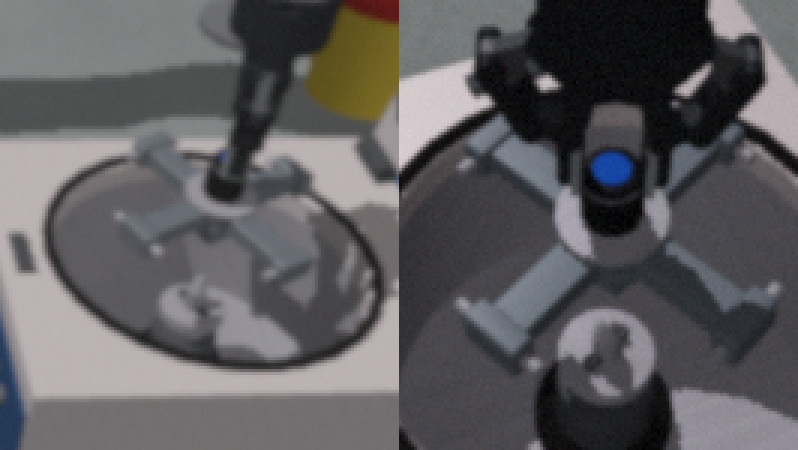

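The rotor hangs over the chamber, with the cap in the side crop at (612,170) and the spindle directly beneath it. I'll cross-check the offset with the side camera.

Run:
```python
from h import *
s=snap('side');sc=snap('scene');w=snap('wrist')
f=s['frame'].astype(int);m=(f[:,:,2]-f[:,:,0]>60).astype(np.uint8);m[:, :330]=0;m[:,400:]=0;m[:250]=0;m[320:]=0
v,u=np.nonzero(m);print(u.mean(),v.mean(),len(u),onz(s,u.mean(),v.mean(),.3173))
f=w['frame'].astype(int);m=(f[:,:,2]-f[:,:,0]>60);m[:240]=0;m[320:]=0;m[:,:290]=0;m[:,350:]=0;v,u=np.nonzero(m);p=onz(w,u.mean(),v.mean(),.3173);print(p,totool(p))
```

```text
360.4193548387097 275.741935483871 124 [0.56444153 0.1166291  0.3173    ]
[0.56752792 0.1164738  0.3173    ] [ 0.4339114  -3.01534608  0.12668225]
```

```bash
python3 -m jog '[[[-0.1,0.5,-0.1],0],[[-0.3,1.5,-0.2],0],[[-0.3,2.5,-0.2],0],[[-0.3,3.5,-0.2],0],[[-0.3,4.3,-0.2],0],[[-0.3,4.8,-0.2],0],[[-0.3,5,-0.2],0],[[-0.3,5,-0.2],0],[[-0.3,5,-0.2],0]]'
python3 - <<'E'
from h import *
st=manip.sense();s=snap('side');zc=st['tcp_pos'][2]-.043+.074;print(st['tcp_pos'],st['force'],st['ft_torque'])
w=snap('wrist')
f=s['frame'].astype(int);m=(f[:,:,2]-f[:,:,0]>60).astype(np.uint8);m[:, :330]=0;m[:,400:]=0;m[:250]=0;m[340:]=0
v,u=np.nonzero(m);print(u.mean(),v.mean(),len(u),onz(s,u.mean(),v.mean(),zc))
f=w['frame'].astype(int);m=(f[:,:,2]-f[:,:,0]>60);m[:240]=0;m[320:]=0;m[:,:290]=0;m[:,350:]=0;v,u=np.nonzero(m);p=onz(w,u.mean(),v.mean(),zc);print(p,totool(p))
sc=snap('scene')
cv2.imwrite('pics/c5.png',np.hstack([cv2.resize(s['frame'][:,:,::-1][y:y+150,x:x+133],None,fx=3,fy=3,interpolation=3) for s,x,y in((sc,390,130),(s,290,240))]))
E
```

```text
t: 9.73
tcp_pos: [0.5691, 0.1252, 0.2373]
tool_rot: [0.345, -0.617, 0.617, -0.346]
force: [0.2, 1.0, -8.0]
finger_gap: 0.331
[0.56908054 0.12522277 0.23726887] [ 0.15873043  0.98357354 -8.03248953] [ 0.03635766  0.01273168 -0.00982187]
360.3636363636364 296.9586776859504 121 [0.5653385  0.12105429 0.26826887]
[0.56823548 0.12105214 0.26826887] [ 0.41046728 -3.04964291  0.12808792]
```

View pics/c5.png

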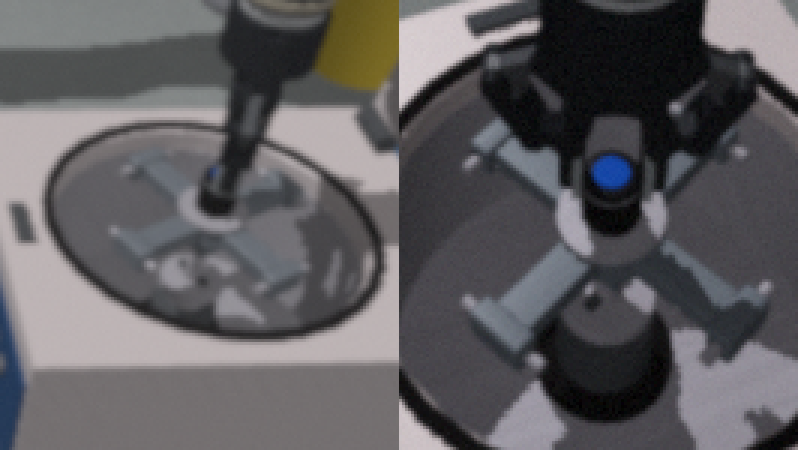

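```bash
python3 -m jog '[[[0,0.3,-0.1],0],[[0,0.5,-0.1],0],[[0,0.7,-0.1],0],[[0,0.9,-0.1],0],[[0,1.1,-0.1],0],[[0,1.3,-0.1],0],[[0,1.4,-0.1],0],[[0,1.5,-0.1],0],[[0,1.6,-0.1],0],[[0,1.6,-0.1],0],[[0,1.6,-0.1],0]]'
python3 -c "
from h import *
st=manip.sense();print(st['force'],st['ft_torque'],totool(st['tcp_pos']+np.array(st['force'])/1000)*1)"
```

```text
t: 10.8
tcp_pos: [0.5679, 0.1257, 0.2211]
tool_rot: [0.345, -0.617, 0.617, -0.345]
force: [0.5, 0.2, -8.7]
finger_gap: 0.333
[ 0.47091976  0.1778011  -8.74186475] [-0.04869402 -0.03987415  0.02937242] [-0.03980518  0.87418455  0.03086583]
```

```bash
python3 -m jog '[[[0,0.15,0],0],[[0,0.3,0],0],[[0,0.45,0],0],[[0,0.6,0],0],[[0,0.6,0],0],[[0,0.6,0],0]]'
python3 -c "
from h import *
st=manip.sense();print(st['force'],st['ft_torque'],(R.from_quat(st['tool_rot']).inv().apply(st['force'])).round(2))"
```

```text
t: 11.3
tcp_pos: [0.5677, 0.1257, 0.2149]
tool_rot: [-0.346, 0.617, -0.617, 0.345]
force: [0.5, -1.3, -8.6]
finger_gap: 0.33
[ 0.50406979 -1.29537967 -8.63767822] [ 0.04557786 -0.04754719  0.00010521] [0.84 8.64 1.11]
```

```bash
python3 -m jog '[[[0,0.1,0],0],[[0,0.2,0],0],[[0,0.3,0],0],[[0,0.4,0],0],[[0,0.4,0],0],[[0,0.4,0],0]]'
python3 -c "
from h import *
st=manip.sense();print(st['force'],st['ft_torque'],(R.from_quat(st['tool_rot']).inv().apply(st['force'])).round(2))"
```

```text
t: 11.8
tcp_pos: [0.5679, 0.1257, 0.2111]
tool_rot: [0.345, -0.617, 0.617, -0.345]
force: [0.4, 0.5, -8.9]
finger_gap: 0.334
[ 0.41657567  0.45386407 -8.87535241] [ 0.0232521  -0.01697817  0.01531139] [-0.6   8.88  0.12]
```

```bash
python3 -m jog '[[[0,0.15,0],0],[[0,0.3,0],0],[[0,0.45,0],0],[[0,0.6,0],0],[[0,0.75,0],0],[[0,0.85,0],0],[[0,0.9,0],0],[[0,0.9,0],0],[[0,0.9,0],0]]'
python3 -m jog '[[[0,0.05,0],0],[[0,0.1,0],0],[[0,0.15,0],0],[[0,0.2,0],0],[[0,0.2,0],0],[[0,0.2,0],0]]'
python3 -c "
from h import *
st=manip.sense();print(st['force'],st['ft_torque'],(R.from_quat(st['tool_rot']).inv().apply(st['force'])).round(2))"
```

```text
t: 12.55
tcp_pos: [0.5685, 0.1255, 0.2022]
tool_rot: [0.345, -0.617, 0.617, -0.346]
force: [2.8, -1.7, -9.8]
finger_gap: 0.33
t: 13.05
tcp_pos: [0.5683, 0.1256, 0.2002]
tool_rot: [0.345, -0.617, 0.617, -0.346]
force: [3.4, -1.9, -8.4]
finger_gap: 0.333
[ 3.4459908  -1.88948574 -8.38197771] [-0.4569077  -0.77343434 -0.02369193] [-0.19  8.39  3.92]
```

```bash
python3 -m jog '[[[0,0,0.05],0],[[0,0,0.05],0],[[0,0.05,0.05],0],[[0,0.1,0.05],0],[[0,0.1,0.05],0],[[0,0.1,0.05],0]]'
python3 -c "
from h import *
st=manip.sense();print(st['force'],st['ft_torque'],(R.from_quat(st['tool_rot']).inv().apply(st['force'])).round(2))"
```

```text
t: 13.55
tcp_pos: [0.5683, 0.1254, 0.1991]
tool_rot: [0.345, -0.617, 0.617, -0.345]
force: [3.0, -1.9, -8.8]
finger_gap: 0.332
[ 3.02829601 -1.91680183 -8.79058831] [-0.34266043 -0.76947398  0.01164648] [0.05 8.79 3.58]
```

```bash
python3 -m jog '[[[0,0,0.1],0],[[0,0,0.1],0],[[0,0.05,0.1],0],[[0,0.1,0.1],0],[[0,0.1,0.1],0]]'
python3 -c "
from h import *
st=manip.sense();print(st['force'],st['ft_torque'],(R.from_quat(st['tool_rot']).inv().apply(st['force'])).round(2))"
```

```text
t: 13.97
tcp_pos: [0.5685, 0.1251, 0.1978]
tool_rot: [-0.346, 0.617, -0.617, 0.345]
force: [0.7, -1.8, -7.6]
finger_gap: 0.332
[ 0.67771075 -1.81541843 -7.58703885] [-0.14153827 -0.38600658  0.03125929] [1.19 7.59 1.54]
```

```bash
python3 -m jog '[[[0.05,0.05,0.05],0],[[0.05,0.1,0.05],0],[[0.05,0.1,0.05],0],[[0.05,0.1,0.05],0]]'
python3 -c "
from h import *
st=manip.sense();print(st['force'],st['ft_torque'],(R.from_quat(st['tool_rot']).inv().apply(st['force'])).round(2))"
```

```text
t: 14.3
tcp_pos: [0.5687, 0.1245, 0.1968]
tool_rot: [-0.346, 0.617, -0.617, 0.345]
force: [0.4, 0.6, -7.8]
finger_gap: 0.334
[ 0.39493981  0.55818028 -7.83185423] [ 0.0566773  -0.09512904 -0.00197255] [-0.69  7.83  0.06]
```

```bash
python3 -m jog '[[[0,0.05,0],0],[[0,0.1,0],0],[[0,0.1,0],0],[[0,0.1,0],0]]'
python3 -m jog '[[[0,0.05,0],0],[[0,0.1,0],0],[[0,0.1,0],0],[[0,0.1,0],0]]'
```

```text
t: 14.63
tcp_pos: [0.569, 0.1243, 0.196]
tool_rot: [-0.346, 0.617, -0.617, 0.345]
force: [0.5, -0.5, -8.2]
finger_gap: 0.333
t: 14.97
tcp_pos: [0.5693, 0.1242, 0.1951]
tool_rot: [-0.345, 0.617, -0.617, 0.345]
force: [0.4, 0.9, -8.7]
finger_gap: 0.327
```

```bash
python3 -m jog '[[[0,0.05,0],0],[[0,0.1,0],0],[[0,0.1,0],0],[[0,0.1,0],0]]'
python3 -m jog '[[[0,0.05,0],0],[[0,0.1,0],0],[[0,0.1,0],0],[[0,0.1,0],0]]'
python3 -m jog '[[[0,0.05,0],0],[[0,0.05,0],0],[[0,0.05,0],0]]'
```

```text
t: 15.3
tcp_pos: [0.5693, 0.1243, 0.194]
tool_rot: [-0.345, 0.617, -0.617, 0.345]
force: [-0.3, -0.2, -7.4]
finger_gap: 0.335
t: 15.63
tcp_pos: [0.5694, 0.1243, 0.1932]
tool_rot: [0.345, -0.617, 0.617, -0.345]
force: [0.8, -0.3, -8.1]
finger_gap: 0.333
t: 15.88
tcp_pos: [0.5695, 0.1243, 0.1929]
tool_rot: [0.345, -0.617, 0.617, -0.346]
force: [-0.0, 0.9, -5.7]
finger_gap: 0.332
```

```bash
python3 -m jog '[[[0,0.03,0],0.05],[[0,0.03,0],0.1],[[0,0.03,0],0.15],[[0,0.03,0],0.2],[[0,0.03,0],0.2]]'
python3 -m jog '[[[0,0,0],-0.05],[[0,0,0],-0.1],[[0,0,0],-0.15],[[0,0,0],-0.2],[[0,0,0],-0.25],[[0,0,0],-0.3],[[0,0,0],-0.35],[[0,0,0],-0.4],[[0,0,0],-0.4]]'
python3 -m jog '[[[0,0.03,0],0.05],[[0,0.05,0],0.1],[[0,0.05,0],0.15],[[0,0.05,0],0.2],[[0,0.05,0],0.2]]'
python3 - <<'E'
from h import *
s=snap('side');sc=snap('scene')
cv2.imwrite('pics/c6.png',np.hstack([cv2.resize(s['frame'][:,:,::-1][y:y+120,x:x+100],None,fx=4,fy=4,interpolation=3) for s,x,y in((sc,400,165),(s,310,270))]))
E
```

```text
t: 16.3
tcp_pos: [0.57, 0.1242, 0.1928]
tool_rot: [0.281, -0.648, 0.649, -0.282]
force: [0.9, -0.6, -5.9]
finger_gap: 0.331
t: 17.05
tcp_pos: [0.5692, 0.1245, 0.1926]
tool_rot: [-0.406, 0.579, -0.579, 0.406]
force: [-0.5, 0.3, -4.6]
finger_gap: 0.333
t: 17.47
tcp_pos: [0.5699, 0.1243, 0.1924]
tool_rot: [0.345, -0.617, 0.617, -0.346]
force: [0.1, 0.2, -4.4]
finger_gap: 0.338
```

View pics/c6.png

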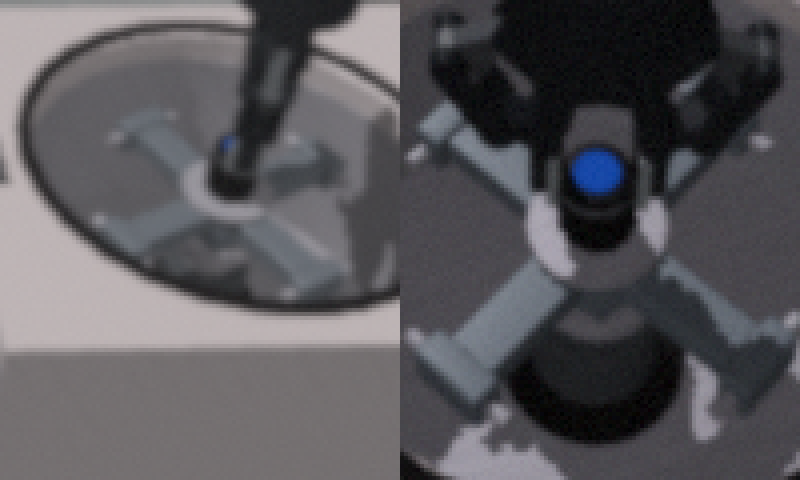

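The image shows the rotor low on the flange, centred and level. The measured height is z≈0.150 and it does not drop further when turned ±0.2 rad under 3–4 N. So it is home, and I'll release it and back off.

```bash
python3 -m jog '[[[0,0,0],0],[[0,0,0],0],[[0,0,0],0],[[0,0,0],0],[[0,0,0],0],[[0,0,0],0]]' 6
python3 -m jog '[[[0,-0.5,0],0],[[0,-2,0],0],[[0,-4,0],0],[[0,-6,0],0],[[0,-8,0],0],[[0,-10,0],0],[[0,-11,0],0],[[0,-11,0],0],[[0,-11,0],0]]'
python3 - <<'E'
from h import *
s=snap('side');w=snap('wrist','w7.png');sc=snap('scene');st=manip.sense();print(st['tcp_pos'],st['q'],st['force'])
C=[]
for im,b in((sc,(400,165,500,285)),(s,(330,280,400,340)),(w,(250,100,400,300))):
    f=im['frame'].astype(int);m=(f[:,:,2]-f[:,:,0]>60);k=np.zeros_like(m);k[b[1]:b[3],b[0]:b[2]]=1
    v,u=np.nonzero(m&k);C.append((im,u.mean(),v.mean()));print(u.mean(),v.mean(),len(u),onz(im,u.mean(),v.mean(),.223))
print('tri',tri([ray(*c) for c in C]))
for p in ([.5655,.1243,.223],[.5655,.1243,.229],[.562,.129,.223]):print(proj(s,p))
E
```

```text
t: 18.07
tcp_pos: [0.5695, 0.1242, 0.1921]
tool_rot: [0.345, -0.617, 0.617, -0.346]
force: [-0.3, 0.3, 0.5]
finger_gap: 0.698
t: 18.82
tcp_pos: [0.5693, 0.1243, 0.3019]
tool_rot: [0.345, -0.617, 0.617, -0.346]
force: [-0.3, -0.3, -0.1]
finger_gap: 0.704
[0.56830667 0.12421713 0.30017774] [2.31949611e-02 3.76077344e-01 1.42088494e+00 9.69509647e-06
 1.34792772e+00 5.73271507e-01] [-0.0113095   0.626803   -0.49659927]
459.93333333333334 201.16666666666666 30 [0.56681354 0.12295491 0.223     ]
359.9380530973451 313.1946902654867 113 [0.56496645 0.12199799 0.223     ]
317.63169164882225 207.09850107066381 467 [0.5680119 0.1224318 0.223    ]
tri [0.56693233 0.1226344  0.22375627]
[360.39408727 314.39483237]
[360.51688426 312.36942135]
[363.71267556 315.67224559]
```

View pics/w7.png

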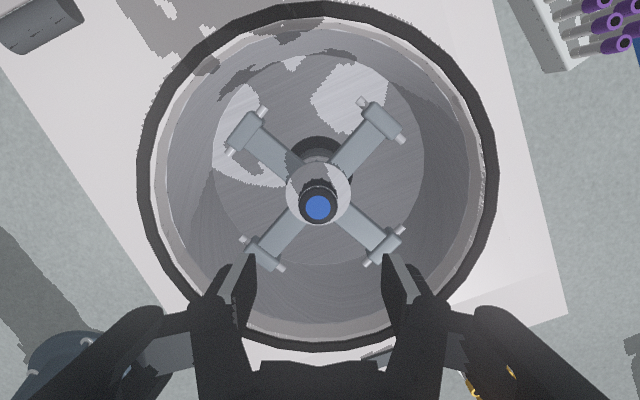

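The wrist image shows the rotor released and centred in the chamber, with the cap at (318,207). Its arms point to (378,115), (250,135), (268,250) and (384,245). Triangulation puts the cap at z=0.2238, against 0.223 expected when home and 0.229 when lying on the key. Next I close the fingers and go above the gap between two arms.

```bash
python3 - <<'E'
from h import *
w=snap('wrist');A=np.array([.567,.1215])
pts=[onz(w,*p,.181) for p in((378,116),(250,134),(268,251),(383,244))]
for p in pts:
    d=p[:2]-A;print(np.degrees(np.arctan2(d[1],d[0]))%360,np.hypot(*d))
for i in(0,1):
    d=pts[i]-pts[i+2];print('line',np.degrees(np.arctan2(d[1],d[0])),((pts[i]+pts[i+2])/2))
a=np.radians(243);print(totool([*(A+.06*np.array([np.cos(a),np.sin(a)])),.2]))
E
python3 -m jog '[[[0,0,0],0],[[0,0,0],0],[[0,0,0],0],[[0,0,0],0]]' 0
```

```text
22.076821470710236 0.08746264000684754
105.6234688394269 0.08113541257838232
197.97403294872504 0.07535738148083944
290.37607088867117 0.08050955736495964
line 20.178008049125474 [0.57168514 0.12630928 0.181     ]
line 107.99056404904523 [0.57009047 0.12283289 0.181     ]
[ 6.26665376 10.0310816   0.51973942]
t: 19.35
tcp_pos: [0.5692, 0.1242, 0.3015]
tool_rot: [-0.346, 0.617, -0.617, 0.345]
force: [-0.4, -0.4, -0.3]
finger_gap: 0.14
```

```bash
python3 -m jog '[[[2,0,0.2],0],[[4,0,0.3],0],[[6,0,0.5],0],[[6.2,2,0.5],0],[[6.2,5,0.5],0],[[6.2,7,0.5],0],[[6.2,7.5,0.5],0],[[6.2,7.5,0.5],0],[[6.2,7.5,0.5],0]]'
python3 - <<'E'
from h import *
w=snap('wrist','w8.png');st=manip.sense();print(st['tcp_pos'],st['finger_gap']);s=snap('side')
cv2.imwrite('pics/c8.png',np.hstack([w['frame'][:,:,::-1],cv2.resize(s['frame'][:,:,::-1][240:390,280:440],None,fx=2.667,fy=2.667)[:400]])[:, 180:])
print(proj(w,st['tcp_pos']),proj(w,[*st['tcp_pos'][:2],.18]))
E
```

```text
t: 20.1
tcp_pos: [0.5419, 0.0688, 0.2275]
tool_rot: [0.345, -0.617, 0.617, -0.346]
force: [0.3, -0.0, 0.4]
finger_gap: 0.003
[0.54237853 0.06881402 0.22809632] 0.004237939659043528
[316.98901981 245.44249   ] [317.23984664 217.32653527]
```

View pics/c8.png

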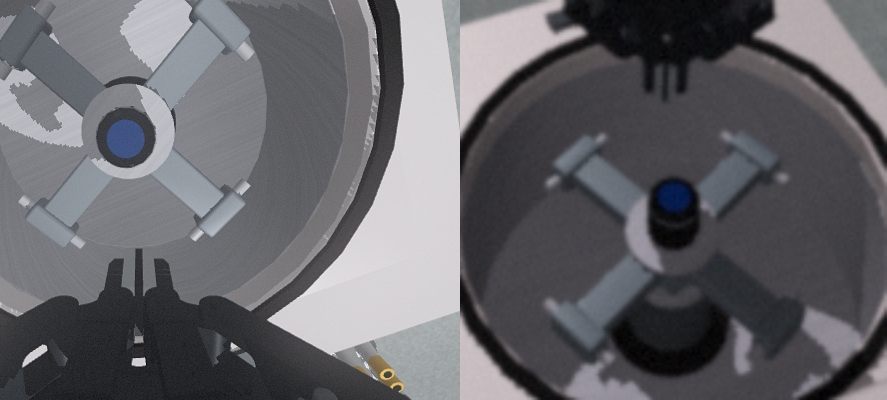

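The side view shows the closed finger over the gap between two arms, at crop (665,85). The wrist view shows its tip at (318,245), midway between the two near arms. I'll descend and work out the arc rows.

```bash
python3 -m jog '[[[0,1.5,0],0],[[0,3,0],0],[[0,4.5,0],0],[[0,6,0],0],[[0,6.8,0],0],[[0,6.8,0],0],[[0,6.8,0],0]]'
python3 - <<'E'
from h import *
st=manip.sense();print(st['tcp_pos'],st['force']);A=np.array([.567,.1215])
for a in(250,255,259,262,265,270,278,289,303,319,337,356,370,378):
    r=np.radians(a);v=totool([*(A+.06*np.array([np.cos(r),np.sin(r)])),.159]);print(a,v.round(1))
E
```

```text
t: 20.78
tcp_pos: [0.5418, 0.0688, 0.1595]
tool_rot: [0.345, -0.617, 0.617, -0.346]
force: [0.1, 0.2, -0.3]
finger_gap: -0.0
[0.54178887 0.06880903 0.15946457] [ 0.07965638  0.24688007 -0.25035671]
250 [0.1 0.  0.6]
255 [-0.1  0.   1.1]
259 [-0.2  0.   1.5]
262 [-0.3  0.   1.8]
265 [-0.4  0.   2.1]
270 [-0.7  0.   2.5]
278 [-1.2  0.1  3.2]
289 [-2.   0.1  4. ]
303 [-3.2  0.1  4.8]
319 [-4.8  0.1  5.3]
337 [-6.7  0.1  5.3]
356 [-8.6  0.1  4.7]
370 [-9.8  0.1  3.9]
378 [-10.4   0.1   3.3]
```

```bash
python3 -m jog '[[[0.1,0,0.6],0],[[-0.1,0,1.1],0],[[-0.2,0,1.5],0],[[-0.3,0,1.8],0],[[-0.4,0,2.1],0],[[-0.7,0,2.5],0],[[-1.2,0,3.2],0],[[-2,0,4],0],[[-3.2,0,4.8],0],[[-4.8,0,5.3],0],[[-6.7,0,5.3],0],[[-8.6,-0.3,4.7],0],[[-9.4,-4,4.2],0],[[-10,-7.8,3.8],0],[[-10,-9,3.8],0]]'
python3 - <<'E'
from h import *
print(manip.sense()['tcp_pos'],manip.sense()['force'])
F=[]
for i in range(40):
    s=eyes.snapshot('side');F.append((manip.sense()['t'],s['frame']))
np.savez('coast.npz',t=[a for a,_ in F],f=np.array([b for _,b in F]))
p=None
for t,f in F:
    g=f[270:390,290:440].astype(int)
    if p is not None: print(round(t,2),int((abs(g-p).max(2)>25).sum()),end='; ')
    p=g
E
```

```text
t: 22.03
tcp_pos: [0.6293, 0.1364, 0.2543]
tool_rot: [0.343, -0.615, 0.618, -0.349]
force: [0.6, -0.7, 0.3]
finger_gap: 0.001
[0.62934349 0.13643272 0.25431835] [ 0.59585392 -0.6674974   0.26241261]
22.13 48; 22.18 28; 22.23 56; 22.28 23; 22.33 1; 22.38 0; 22.43 0; 22.48 0; 22.53 0; 22.58 1; 22.63 0; 22.68 0; 22.73 0; 22.78 0; 22.83 1; 22.88 0; 22.93 0; 22.98 0; 23.03 0; 23.08 0; 23.13 0; 23.18 0; 23.23 0; 23.28 0; 23.33 0; 23.38 0; 23.43 0; 23.48 0; 23.53 0; 23.58 0; 23.63 0; 23.68 0; 23.73 0; 23.78 0; 23.83 0; 23.88 0; 23.93 0; 23.98 0; 24.03 0;
```

I've used up my viewed pictures, so from here I check by numbers: unwrap the rotor plane and read the arm angles from colour.

```bash
cat >> h.py <<'E'
AX=np.array([.567,.1215])
def prof(s,frame=None,z=.181,ax=AX):
    """bluish-grey fraction versus world angle (deg), r 35..72 mm"""
    f=(s['frame'] if frame is None else frame).astype(np.float32);A=np.arange(0,360,2.);r=np.linspace(.035,.072,12)
    uv=np.array([[proj(s,[ax[0]+q*np.cos(a),ax[1]+q*np.sin(a),z]) for q in r] for a in np.radians(A)],np.float32)
    c=cv2.remap(f,uv[...,0],uv[...,1],cv2.INTER_LINEAR);return A,(c[...,2]-c[...,0]).mean(1),c.mean((1,2))
E
python3 - <<'E'
from h import *
d=np.load('coast.npz');s=snap('side')
for k in(0,2,4,39):
    A,p,b=prof(s,d['f'][k]);print(k,d['t'][k].round(2),' '.join('%d'%x for x in p[::3]))
w=snap('wrist','w9.png')
A,p,b=prof(w);print('wrist',' '.join('%d'%x for x in p[::3]))
E
```

```text
0 22.08 3 8 16 17 17 14 7 4 3 4 5 4 4 3 3 6 9 15 15 16 11 4 3 3 3 3 2 3 3 4 8 15 17 16 16 7 8 17 21 21 17 9 3 2 2 5 8 7 5 5 4 4 4 4 3 3 3 3 3 3
2 22.18 3 8 16 16 17 14 7 4 3 3 4 4 3 3 3 5 9 14 15 15 10 5 3 4 3 3 3 3 3 4 8 14 17 16 15 6 8 18 21 21 16 9 3 2 2 6 7 8 5 4 4 4 4 3 3 3 3 3 3 3
4 22.28 3 7 16 16 17 13 6 4 3 4 4 4 3 3 3 5 10 15 15 15 10 5 3 3 3 3 3 3 4 3 7 14 16 16 16 6 8 17 21 21 17 9 4 2 3 4 7 6 3 4 4 4 4 3 3 3 3 3 3 3
39 24.03 3 8 16 17 17 14 7 4 4 4 5 4 4 2 2 5 10 14 15 16 10 4 3 3 3 3 2 2 3 4 8 14 16 16 15 7 9 17 21 20 16 8 4 3 2 3 7 6 4 4 4 4 4 3 3 3 3 3 3 2
wrist 6 11 15 15 15 12 7 6 6 6 6 5 5 7 8 10 13 14 15 15 9 6 6 6 6 6 6 6 6 7 8 14 15 10 17 18 20 20 17 13 8 8 7 7 7 7 7 5 5 5 6 6 6 6 5 6 6 6 6 6
```

The profile reads arms near 20, 109 and 200°, the same as before the push modulo 90°, and nothing is moving. I'll go back and push slowly, checking the response, to learn what happened.

```bash
python3 -m jog '[[[3,0,-1.2],0],[[6,0,-2.4],0],[[9,0,-3.6],0],[[10,0,-3.8],0],[[10,3,-3.8],0],[[10,6,-3.8],0],[[10,8.5,-3.8],0],[[10,9,-3.8],0],[[10,9,-3.8],0]]'
python3 - <<'E'
from h import *
s=snap('side');A,p,b=prof(s);print(manip.sense()['tcp_pos'],manip.sense()['force']);print(' '.join('%d'%x for x in p[::3]))
E
python3 -m jog '[[[0.1,0,0.6],0],[[-0.1,0,1.1],0],[[-0.2,0,1.5],0],[[-0.3,0,1.8],0],[[-0.4,0,2.1],0],[[-0.7,0,2.5],0],[[-1,0,2.8],0],[[-1.2,0,3.2],0],[[-1.2,0,3.2],0]]'
python3 - <<'E'
from h import *
st=manip.sense();print(st['tcp_pos'],st['force'])
for i in range(2):
    s=snap('side','s10.png');A,p,b=prof(s);print(' '.join('%d'%x for x in p[::3]))
E
```

```text
t: 24.88
tcp_pos: [0.5402, 0.0689, 0.1573]
tool_rot: [-0.347, 0.618, -0.616, 0.344]
force: [0.3, -0.1, 0.3]
finger_gap: -0.006
[0.54159332 0.0688414  0.15881192] [ 0.48900874 -0.25783495 -0.01054554]
2 7 15 15 16 13 6 4 3 4 3 4 4 3 3 4 8 8 9 7 5 3 3 3 3 3 2 3 3 3 5 9 13 14 12 4 5 9 10 11 9 6 2 3 2 5 11 15 16 15 11 6 4 3 3 3 2 3 2 3
t: 25.68
tcp_pos: [0.576, 0.0623, 0.1589]
tool_rot: [0.345, -0.617, 0.617, -0.346]
force: [-0.5, -0.2, 0.5]
finger_gap: -0.002
[0.57598347 0.062274   0.15886164] [-0.53744948 -0.20621523  0.48714129]
3 5 11 11 11 8 4 4 3 3 4 4 3 3 2 5 8 8 11 9 5 3 3 2 2 3 2 2 3 4 7 13 16 16 15 5 5 9 11 11 9 5 3 3 2 3 5 6 10 11 8 5 4 3 3 3 3 3 3 3
3 5 11 11 11 8 4 3 4 4 4 3 3 3 2 5 7 8 11 8 6 3 3 2 2 3 3 3 3 4 7 13 16 15 14 6 5 10 11 11 9 5 3 2 2 3 5 6 11 12 9 6 4 3 2 2 3 3 3 3
```

```bash
python3 -m jog '[[[-0.3,0,0.3],0],[[-0.6,0,0.6],0],[[-0.9,0,0.8],0],[[-1.2,0,1.0],0],[[-1.6,0,1.3],0],[[-2,0,1.6],0],[[-2,0,1.6],0]]'
python3 - <<'E'
from h import *
st=manip.sense();d=st['tcp_pos'][:2]-AX;print(st['tcp_pos'],st['force'],np.degrees(np.arctan2(d[1],d[0]))%360,np.hypot(*d))
for i in range(2):
    s=snap('side','s11.png');A,p,b=prof(s);print(' '.join('%d'%x for x in p[::3]))
E
```

```text
t: 26.37
tcp_pos: [0.6002, 0.0713, 0.1589]
tool_rot: [0.345, -0.617, 0.617, -0.346]
force: [-0.0, -0.3, -0.3]
finger_gap: 0.001
[0.60016634 0.07130843 0.15889737] [-0.01535227 -0.2509824  -0.31682856] 303.4565324938299 0.060159789967125454
3 4 7 8 8 8 5 4 3 3 4 3 4 2 3 6 8 11 13 14 9 4 3 3 2 2 3 3 3 4 7 14 16 16 15 6 5 9 11 11 8 5 2 2 2 4 10 10 9 7 6 5 4 3 2 3 2 3 2 3
3 4 8 8 8 7 4 4 3 3 4 3 3 3 3 5 8 11 12 14 10 4 3 3 2 3 3 2 3 4 7 13 16 16 14 6 6 9 11 11 9 4 2 2 2 5 10 10 10 7 6 5 4 3 3 2 3 2 3 3
```

Run:
```python
from h import *
st=manip.sense();t=st['tcp_pos']
for n in('side','scene','wrist'):
    s=snap(n);f=s['frame']
    print(n)
    for z in(0,.01,.02,.03,.05,.07):
        u,v=proj(s,t+[0,0,z]);u,v=int(round(u)),int(round(v))
        if 0<=v<400 and 0<=u<620: print(z,(u,v),' '.join('%d'%x for x in f[v,max(0,u-14):u+15].mean(1)))
```

```text
side
0 (328, 319) 75 74 72 73 72 70 70 75 74 70 73 71 74 71 73 71 70 69 70 67 60 55 48 49 51 53 64 96 115
0.01 (328, 316) 70 72 75 73 76 69 72 73 73 70 70 72 69 56 55 61 62 62 52 47 49 51 50 49 58 72 105 112 115
0.02 (328, 313) 71 75 72 73 74 71 74 63 57 60 66 68 62 41 36 57 70 66 51 40 50 72 75 81 108 117 116 115 117
0.03 (328, 310) 85 75 66 61 53 45 30 20 16 25 52 69 67 42 30 63 70 64 37 22 15 34 81 109 115 117 115 114 114
0.05 (327, 304) 55 54 54 59 73 85 79 47 24 13 19 32 39 55 32 24 43 39 23 16 15 17 23 59 100 103 95 77 69
0.07 (327, 297) 13 10 14 17 13 15 15 12 15 16 10 14 15 11 7 17 11 16 15 14 14 15 14 17 5 10 11 19 17
scene
0 (441, 229) 96 73 57 46 47 53 64 85 113 127 116 95 78 73 76 77 79 79 82 84 81 81 82 85 87 87 87 88 91
0.01 (442, 226) 66 78 89 101 112 115 109 103 95 86 80 75 73 74 76 79 78 75 78 84 88 86 82 72 68 66 70 71 73
0.02 (443, 224) 103 113 115 114 112 112 108 108 103 96 90 84 77 71 68 63 64 72 81 84 78 69 62 61 65 65 67 67 66
0.03 (444, 221) 112 109 108 106 108 108 110 111 110 105 96 73 52 35 33 38 49 68 74 75 73 71 69 67 66 67 72 70 71
0.05 (445, 215) 91 90 9
[... 198 characters left out ...]
, 245) 98 113 129 129 128 130 125 128 130 130 123 127 128 129 125 128 123 128 126 128 128 127 128 124 130 128 129 128 128
0.01 (317, 253) 98 106 120 120 118 119 123 115 120 119 118 119 79 50 47 56 52 52 57 90 124 119 116 117 122 116 117 121 119
0.02 (317, 261) 73 122 119 119 117 119 119 119 121 113 121 119 62 50 54 55 59 52 51 75 124 117 117 117 116 120 118 119 118
0.03 (316, 271) 79 121 117 119 116 116 119 119 116 120 121 118 119 45 47 49 53 49 52 44 62 123 120 118 118 118 119 120 113
0.05 (316, 294) 43 44 47 47 49 45 47 49 47 50 55 111 105 46 52 47 47 47 47 50 53 109 109 43 47 49 48 44 46
0.07 (316, 326) 40 41 38 34 46 42 40 39 46 41 51 31 41 80 72 36 42 43 46 40 39 35 34 41 29 41 39 33 30
```

Run:
```python
from h import *
for n in('side','scene','wrist'):
    s=snap(n);f=s['frame'].astype(np.float32);X,Y=np.meshgrid(np.arange(-.1,.101,.005),np.arange(.1,-.101,-.01))
    uv=np.array([proj(s,[AX[0]+x,AX[1]+y,.181]) for x,y in zip(X.ravel(),Y.ravel())],np.float32).reshape(*X.shape,2)
    c=cv2.remap(f,uv[...,0],uv[...,1],1);d=c[...,2]-c[...,0];b=c.mean(2)
    print(n)
    for i in range(X.shape[0]): print(''.join('@' if b[i,j]<45 else '#' if d[i,j]>(9 if n!='wrist' else 11) else '.' for j in range(X.shape[1])))
```

```text
side
..................................@@@@@@@
.............@.####..................@@@@
...........########....@@@@@@@.........@@
.............######..@@@@@@@@@@@@........
..............####..@@@@@@@@@@@@@@.......
...............###...@@@@@@@@@@@@@.......
...............###.........@@@@@@@@.#....
................#.....###...@@@...@.##...
...........................###..##.@###..
..................@@@@.......@.......#...
...........###..@@@@@@@..................
..############.@@@@@@@@..................
..############@@@@@@@....................
..#######......@@@@@####.................
...###..............######...............
.....................###@................
...........@@@@@@@@@@.@@...@@............
.........@@@@@@@@@@@@@@@@@@@.............
.........@@@@@@@@@@@@@@@@@@##............
.......@@@@@@@@@@@@@@@#@@@@@@@@..........
..........@@@@@@@@@@@@@@@@@@@@@@.........
scene
.........................................
...............###.....................@.
@@..........#######.....................@
@@@...........#####......................
@@@@...........####....................
[... 862 characters left out ...]
..#####...............@@@@@@
@@@............#####...................@@
@...............######.............###...
.................#..............##.#.##..
.........................##....#####.##..
..............#...@.......###.###....#...
............######@........#.............
..#########.######.......................
..##########.............#...............
...######............#####...............
...####..............######..............
......................#..................
@@@@@@@..@@@.............................
.@@@@@@@@.....@..@@@@@...................
@@@##...@@@@@.@@@@@@@@@@@@...#...........
@@@@@@.@@@@@@@@@@@@@@..@@@@@@.@..........
@@@@@@@@@@@@@@@@@@@@..@@@@@@.@.@.........
```

The tip shows about 20 mm behind the nominal TCP in all three views (the closed blades end at z≈0.181 here), so the finger skimmed just over the arms. I'll go about 9 mm lower and push the 200° arm, with the blade turned roughly radial.

```bash
python3 -m jog '[[[0,-2,0],0],[[0,-5,0],0],[[0,-7.6,0],0],[[0,-7.6,0],0.12],[[0,-7.6,0],0.24],[[0,-7.6,0],0.36],[[0,-7.6,0],0.36]]'
python3 - <<'E'
from h import *
st=manip.sense();M=R.from_quat(st['tool_rot']).as_matrix();print(st['tcp_pos'],np.degrees(np.arctan2(M[1,0],M[0,0]))%360,st['q'])
a=np.radians(165);print(totool([*(AX+.063*np.array([np.cos(a),np.sin(a)])),.150]))
p0=[*(AX+.063*np.array([np.cos(a),np.sin(a)])),.150];o=totool(p0)
for x in(171,176,180,184,187,190,195,203,214,228,244,262,282,298,306):
    r=np.radians(x);print(x,(totool([*(AX+.063*np.array([np.cos(r),np.sin(r)])),.15])-o).round(1))
E
```

```text
t: 27.35
tcp_pos: [0.5987, 0.0709, 0.2351]
tool_rot: [0.229, -0.669, 0.669, -0.229]
force: [-0.2, 0.9, -0.4]
finger_gap: 0.004
[0.59866718 0.07090796 0.23512583] 217.7416483442408 [-6.72780908e-02  4.66185705e-01  1.45745022e+00 -1.87092986e-05
  1.21761597e+00  8.44808705e-01]
[  3.22357747   8.50917745 -10.95535963]
171 [ 0.5 -0.   0.4]
176 [ 0.9 -0.   0.8]
180 [ 1.2 -0.   1.2]
184 [1.4 0.  1.5]
187 [1.6 0.  1.8]
190 [1.8 0.  2.1]
195 [2.  0.  2.6]
203 [2.3 0.  3.4]
214 [2.5 0.  4.6]
228 [2.4 0.  6.1]
244 [1.8 0.  7.8]
262 [0.7 0.  9.4]
282 [-1.1  0.  10.7]
298 [-2.7  0.  11.2]
306 [-3.6  0.  11.3]
```

```bash
python3 -m jog '[[[0.8,0,-3],0],[[1.8,0,-6],0],[[2.7,0,-9],0],[[3.2,0,-11],0],[[3.2,0,-11],0],[[3.2,2.5,-11],0],[[3.2,5,-11],0],[[3.2,7,-11],0],[[3.2,8,-11],0],[[3.2,8.5,-11],0],[[3.2,8.5,-11],0]]'
python3 - <<'E'
from h import *
st=manip.sense();d=st['tcp_pos'][:2]-AX;print(st['tcp_pos'],st['force'],np.degrees(np.arctan2(d[1],d[0]))%360,np.hypot(*d))
E
python3 -m jog '[[[0.5,0,0.4],0],[[0.9,0,0.8],0],[[1.2,0,1.2],0],[[1.4,0,1.5],0],[[1.6,0,1.8],0],[[1.8,0,2.1],0],[[2,0,2.6],0],[[2.3,0,3.4],0],[[2.5,0,4.6],0],[[2.4,0,6.1],0],[[1.8,0,7.8],0],[[0.7,0,9.4],0],[[-1.1,-0.3,10.7],0],[[-2,-4,11],0],[[-2.6,-7.8,11.2],0],[[-2.6,-8.5,11.2],0]]'
python3 - <<'E'
from h import *
print(manip.sense()['tcp_pos'],manip.sense()['force'])
F=[]
for i in range(36):
    s=eyes.snapshot('side');F.append((manip.sense()['t'],s['frame']))
for k in range(0,36,1):
    A,p,b=prof(s,F[k][1]);
    m=np.abs(F[k][1][270:390,290:440].astype(int)-F[k-1][1][270:390,290:440]).max(2) if k else np.zeros(1)
    q=p.copy();q[(A>210)&(A<250)]=0; ph=np.degrees(np.angle((q*np.exp(4j*np.radians(A))).sum()))/4
    print('%.2f:%d,%.0f'%(F[k][0],(m>25).sum(),ph%90),end=' ')
E
```

```text
t: 28.27
tcp_pos: [0.5061, 0.1378, 0.149]
tool_rot: [-0.23, 0.669, -0.669, 0.229]
force: [0.7, -0.2, 0.9]
finger_gap: 0.001
[0.50609833 0.13782074 0.14897195] [ 0.67120986 -0.2224255   0.85850159] 164.99808090982074 0.0630506190855409
t: 29.6
tcp_pos: [0.602, 0.0642, 0.2409]
tool_rot: [0.225, -0.667, 0.671, -0.234]
force: [1.1, -0.5, 0.3]
finger_gap: -0.001
[0.60202239 0.06416433 0.24093677] [ 1.13896892 -0.51548748  0.25170331]
29.65:0,81 29.70:1637,88 29.75:1685,5 29.80:1579,12 29.85:1440,18 29.90:1406,24 29.95:1287,30 30.00:1236,36 30.05:1077,42 30.10:1065,49 30.15:975,54 30.20:852,58 30.25:736,62 30.30:631,66 30.35:505,69 30.40:401,71 30.45:323,74 30.50:267,76 30.55:164,77 30.60:81,78 30.65:32,78 30.70:11,79 30.75:0,79 30.80:0,79 30.85:0,79 30.90:0,79 30.95:0,79 31.00:0,79 31.05:0,79 31.10:0,79 31.15:0,79 31.20:0,79 31.25:0,79 31.30:0,79 31.35:0,79 31.40:0,79
```

The rotor spun freely: at 29.6 s, with the finger already 9 cm up, it turned at about 2.4 rad/s, and it stopped at 30.7 s. That is only about 1.1–1.2 s of free turning. There is plenty of time, so I'll repeat the push slightly longer and faster for a clear margin.

```bash
python3 -m jog '[[[0,0,0],0.12],[[0,0,0],0.24],[[0,0,0],0.35],[[0,0,0],0.35],[[0,0,0],0.35]]'
python3 - <<'E'
from h import *
st=manip.sense();M=R.from_quat(st['tool_rot']).as_matrix();print(st['tcp_pos'],np.degrees(np.arctan2(M[1,0],M[0,0]))%360,st['q'][5])
P=lambda x:totool([*(AX+.063*np.array([np.cos(np.radians(x)),np.sin(np.radians(x))])),.149])
o=P(134);print(o)
for x in(140,145,149,153,156,159,164,172,183,197,213,231,251,272,294,308,318): print(x,(P(x)-o).round(1))
A,p,b=prof(snap('side'));print(' '.join('%d'%x for x in p[::3]))
E
```

```text
t: 31.82
tcp_pos: [0.5953, 0.0657, 0.2348]
tool_rot: [0.11, -0.698, 0.698, -0.11]
force: [-0.2, 0.6, 0.8]
finger_gap: -0.003
[0.59530105 0.06570949 0.23481085] 197.96898446677227 1.1807084490068065
[  3.73557206   8.581129   -11.84093922]
140 [0.6 0.  0.3]
145 [1.  0.  0.6]
149 [1.4 0.  0.9]
153 [1.7 0.  1.2]
156 [1.9 0.  1.4]
159 [2.1 0.  1.7]
164 [2.5 0.  2.1]
172 [2.9 0.  2.9]
183 [3.3 0.  4. ]
197 [3.5 0.  5.6]
213 [3.3 0.  7.3]
231 [2.5 0.  9.1]
251 [ 1.   0.  10.7]
272 [-1.   0.  11.7]
294 [-3.4 -0.  11.9]
308 [-4.9 -0.  11.6]
318 [-5.9 -0.  11.1]
12 6 4 2 2 2 3 3 3 4 4 8 13 13 12 8 3 4 4 3 3 2 3 4 5 9 14 16 15 15 6 3 3 3 2 6 13 21 23 20 18 17 15 16 15 6 3 3 3 2 3 3 3 3 3 3 10 15 16 16
```

```bash
python3 -m jog '[[[0.9,0,-3],0],[[1.9,0,-6],0],[[2.8,0,-9],0],[[3.7,0,-11.8],0],[[3.7,0,-11.8],0],[[3.7,2.5,-11.8],0],[[3.7,5,-11.8],0],[[3.7,7,-11.8],0],[[3.7,8,-11.8],0],[[3.7,8.5,-11.8],0],[[3.7,8.5,-11.8],0]]'
python3 - <<'E'
from h import *
st=manip.sense();d=st['tcp_pos'][:2]-AX;print(st['force'],np.degrees(np.arctan2(d[1],d[0]))%360,np.hypot(*d))
E
python3 -m jog '[[[0.6,0,0.3],0],[[1,0,0.6],0],[[1.4,0,0.9],0],[[1.7,0,1.2],0],[[1.9,0,1.4],0],[[2.1,0,1.7],0],[[2.5,0,2.1],0],[[2.9,0,2.9],0],[[3.3,0,4],0],[[3.5,0,5.6],0],[[3.3,0,7.3],0],[[2.5,0,9.1],0],[[1,0,10.7],0],[[-1,0,11.7],0],[[-3.4,-0.3,11.9],0],[[-4.3,-4,11.8],0],[[-4.9,-7.8,11.6],0]]'
python3 - <<'E'
from h import *
print(manip.sense()['tcp_pos'],manip.sense()['force'])
F=[]
for i in range(36):
    s=eyes.snapshot('side');F.append((manip.sense()['t'],s['frame']))
for k in range(0,36,1):
    A,p,b=prof(s,F[k][1]);
    m=np.abs(F[k][1][270:390,290:440].astype(int)-F[k-1][1][270:390,290:440]).max(2) if k else np.zeros(1)
    q=p.copy();q[(A>210)&(A<250)]=0; ph=np.degrees(np.angle((q*np.exp(4j*np.radians(A))).sum()))/4
    print('%.2f:%d,%.0f'%(F[k][0],(m>25).sum(),ph%90),end=' ')
E
```

```text
t: 32.78
tcp_pos: [0.5238, 0.1664, 0.149]
tool_rot: [-0.11, 0.699, -0.699, 0.109]
force: [0.9, 0.0, 0.2]
finger_gap: -0.004
[0.94287378 0.00763153 0.22110551] 133.8352632293316 0.062303062683192384
t: 34.2
tcp_pos: [0.6056, 0.0698, 0.2253]
tool_rot: [-0.112, 0.699, -0.698, 0.106]
force: [-0.1, -0.3, 0.7]
finger_gap: 0.001
[0.6056208  0.06976834 0.22526344] [-0.11577492 -0.2890547   0.72706967]
34.25:0,88 34.30:2621,10 34.35:2285,21 34.40:2350,32 34.45:2203,45 34.50:2117,57 34.55:1932,68 34.60:1818,78 34.65:1880,85 34.70:1774,4 34.75:1707,12 34.80:1707,20 34.85:1630,27 34.90:1563,35 34.95:1436,43 35.00:1421,51 35.05:1411,58 35.10:1268,64 35.15:1094,70 35.20:1047,75 35.25:1042,79 35.30:974,83 35.35:880,86 35.40:785,89 35.45:672,2 35.50:578,5 35.55:443,7 35.60:326,9 35.65:236,10 35.70:106,12 35.75:58,12 35.80:25,13 35.85:6,14 35.90:0,13 35.95:0,13 36.00:0,13
```

The rotor coasted freely for about 1.65 s and stopped. I'll lift clear, check the rotor's seat and the bystanders, then hand in.

```bash
python3 -m jog '[[[0,-3,0],0],[[0,-7,0],0],[[0,-11,0],0],[[0,-14,0],0],[[2,-15,0],0],[[5,-15,0],0],[[8,-15,0],0],[[10,-15,0],0],[[10,-15,0],0],[[10,-15,0],0],[[10,-15,0],0]]'
python3 - <<'E'
from h import *
s=snap('side');sc=snap('scene');st=manip.sense();print(st['t'],st['tcp_pos'],st['force'])
C=[]
for im,b in((sc,(430,165,490,285)),(s,(330,280,400,340))):
    f=im['frame'].astype(int);m=(f[:,:,2]-f[:,:,0]>60);k=np.zeros_like(m);k[b[1]:b[3],b[0]:b[2]]=1
    v,u=np.nonzero(m&k);print(len(u));C.append((im,u.mean(),v.mean()))
print('cap',tri([ray(*c) for c in C]))
a=cv2.imread('pics/scene0.png')[:,:,::-1].astype(int);d=(abs(a-sc['frame']).max(2)>40)
print('rack diff',d[250:325,245:335].sum(),'buckets diff',d[248:312,340:382].sum())
w=[snap('side')['frame'].astype(int) for _ in range(3)];print('still',(abs(w[0]-w[2])[270:390,290:440].max(2)>25).sum())
workorder.sign_off()
E
```

```text
t: 36.92
tcp_pos: [0.5117, 0.0407, 0.3781]
tool_rot: [0.109, -0.699, 0.699, -0.11]
force: [0.1, -0.0, -0.2]
finger_gap: 0.003
37.0167 [0.51197122 0.04081638 0.37772765] [ 0.62956475  0.36298804 -0.16664416]
31
108
cap [0.56468335 0.1223954  0.22287975]
rack diff 140 buckets diff 0
still 1
the job is handed in; nothing more can be done
```

The rotor is seated on the spindle, turned freely when pushed, and was standing still when I handed the job in at about 37 s.

**Seating:** I gripped the grey rotor by its knob and lowered it with its slots already lined up to the measured key angle. It settled at underside z ≈ 0.150 m with about 3–4 N of support. Turning it ±0.2 rad there gave no further drop, which is how I judged it home. Then I released it.

**Spin:**
- **First try:** it skimmed over the arms because the closed fingertips end about 20 mm short of the nominal TCP. It did not turn the rotor and showed no contact force.
- **Second push:** made about 9 mm lower, it gave roughly 1.1–1.2 s of free turning.
- **Third push:** slightly faster, it gave about 1.65 s of smooth free coasting to a stop.

**Last checks:**
- **Seat height:** the cap triangulated to z = 0.2229 m; seated should be 0.223, and lying on the key would be 0.229.
- **At rest:** the rotor was still, and the gripper was well clear above it.
- **Buckets:** no pixel change from the first image.
- **Tube rack:** about 140 pixels differed in its image area. I put this down to the rotor leaving the neighbouring spot and changed shadows, as nothing went near the rack low down. I had no views left to confirm it.

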